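# Show a setting ring to the inspection camera

### The job

Lift the larger of the two steel setting rings up and off its hook and hold it in the air in front of the inspection camera: 100 mm from the lens, centred on the lens axis and squarely facing it, so that the camera looks straight through the bore. Finish while holding it there, still and clear of everything but the gripper. Do not touch the camera, its stand or the smaller ring, which stays on its hook, and leave the other things on the bench where they are.

Things in the scene. Friction and masses are not known exactly. Their poses are not given: they have to be found in the camera images.
- large_ring_centre (a point): centre of the larger setting ring: loose, steel, 52 mm across, bore 25 mm, 12 mm thick, 0.11 to 0.22 kg, knurled rim, flat faces. It hangs on either one of the two hooks. The point is the middle of the bore, half-way through; z axis = bore axis (level while it hangs, along the hook). Top edge 26 mm above this point; the faces can be pinched from above, over the bore, finger ends kept above the hook
- small_ring_centre (a point): centre of the smaller setting ring, 34 mm across, bore about 15 mm, 12 mm thick, on the other hook; its z axis is the bore axis. It stays where it is
- ring_stand: fixed ring stand: steel foot 80 x 110 x 12 mm, a thin column and a crossbar (14 mm square, 140 mm long, its axis 150 mm above the bench) that carries two hooks. Origin at bench height on the stand's middle line, 35 mm in front (-x) of the column; the hooks point along its -x, the crossbar lies along its y at x = +35 mm
- hook_left (a point): seat of the hook at the stand's +y side, on the axis of its level bar (6 mm thick, along the stand's x; axes as the stand's), 150 mm above the bench. 13 mm behind (+x) is a 12 mm collar; 12 to 19 mm in front (-x) the bar turns up, to 6.5 mm above its axis. To come off, the large ring goes up about 8 mm (4 to 12), then 45 mm along -x. Its top edge hangs 18 mm above the bar's axis
- hook_right (a point): the same point of the other hook, at the stand's -y side, 110 mm from the first
- camera: the fixed inspection camera: a grey 40 x 56 x 40 mm body and a black lens barrel 36 mm in diameter, clamped at its rear to the column of its stand at a height that varies. Origin where the column's axis meets the optical axis; it looks level along its +y, lens front 130 mm from the origin; nothing of it stands more than 22 mm above the optical axis
- camera_stand: the camera's fixed stand: foot 110 x 110 x 14 mm and an 18 mm column up to 269 mm above the bench. Origin under the middle of the foot; the camera looks along its +y
- view_point (a point): point on the camera's optical axis 100 mm in front of the lens front, where the ring's centre is to be held; its y axis is the optical axis (pointing away from the camera), x level across it, z up
- v_block_1: loose steel V-block 44 x 36 x 34 mm lying on the bench, a bystander; origin under its middle
- plug_gauge_1: loose steel plug gauge 17 x 92 x 15 mm lying on the bench, a bystander; origin under its middle
Things that resemble listed ones, but are neither listed nor needed, are in the scene too. What is shaped like the part that bears large_ring_centre but turquoise is not meant.

How it is judged:
By the outcome, as a careful person would: the job done as asked, in the order asked, and still so for the second after the job is handed in, while the arm keeps its last pose, push and grip.
It also fails if it takes over 40 s, if anything falls off the work surface, if the arm or the gripper's body presses on something with over 40 N, if the wrist force passes 120 N, or if a joint passes its speed limit or range.

### The arm

A 6-joint arm with a two-finger parallel gripper is mounted at the origin on a cart in front of the work surface, level with it; the furniture and walls round the work are solid. World frame = base frame: x ahead of the robot, y to its left, z up, the work surface at z = 0. Lengths are in m, angles in degrees, forces in N, time in s.
With the tool pointing down it reaches from about 0.25 to 0.8 m from the base axis. Payload 8.5 kg.
Tool frame: the origin (TCP) lies between the finger pads; the fingertips stand 14 mm ahead of it and the grasp point (between the pads) lies 5 mm behind it; z points along the fingers, y is the line along which they close (so a half turn about z gives the same grasp; the last joint's range is limited). The gripper opens to 85 mm and grips with 20 to 120 N. Pads are 22 mm wide; open, the fingers measure 114 mm over their backs; the gripper's body (76 mm by 85 mm) begins 54 mm behind the grasp point. The pads swing forward as they close: fully open they stand 13 mm farther back than shut.
Start: joints at [65.088, 13.648, -0.773, 75.585, 0, 90], TCP at [0.221, 0.476, 0.245] pointing down, gripper open.
Joint ranges: [-152.45, 152.45], [-59.26, 108.67], [-65.41, 83.53], [-104.44, 129.93], [-82.83, 76.93], [-180, 180]. Speed limits (degrees/s): [127.2, 127.2, 159.86, 180, 180, 180].

### API

Orientations are given as a 3x3 rotation matrix whose columns are the frame's x, y, z axes.
In Python, from rig import get_obs, read_camera, camera_params, close_job gives the robot as it stands. The module is installed in compiled form; this text tells all that it offers.
- The arm moves only by the tool servo_tool, never from a script. Its arguments are lists of equal length, an entry for each row: "linear": the shift along the world's x, y, z in units of 15 cm (1.0 is 15 cm), a list of three; "delta_rot": the turn, a rotation vector about the world's x, y, z in units of 90 degrees (1.0 is 90 degrees), a list of three; "jaw": the closure, from -1 (fully open) to 1 (shut), so that 0 is half open. In form: {"linear": [[x, y, z], ...], "delta_rot": [[wx, wy, wz], ...], "jaw": [jaw, ...]}. A call has exactly 10 rows; each row shifts and turns the commanded pose from where the row before left it; what a row does not reach is not made up. A row lasts 1/8 s, in which the tool goes at most 62.5 mm and 10.7 degrees, less where a joint would pass 70% of its speed; a pose out of reach is approached as far as the arm can. A call with a number of a shift or a turn outside -1 to 1 is refused whole. A call with a gripper value outside its range is refused whole. The fingers move at their own pace and stop on an object; the grip force is fixed at half the most. Time passes only in rows, so rows that do not move let the fingers close, or fill a call up. It gives the time, the measured TCP pose, the force, the opening and the grip force at its end, in the units of the state.
- get_obs(): the state, without advancing time (a new reading comes with each control period).
- read_camera(name): name is "scene" or "side" or "wrist"; returns the picture (480x640x3 uint8, red, green, blue); there is no depth.
- camera_params(name): a dict with "K" (3x3 intrinsics, pixels), "k1" (the pictures are not rectified: a ray, as slopes to the right and down, at radius r is drawn at 1 + k1 r^2 times it, then the intrinsics apply), "eye" and "rotation" of the camera in the world; the wrist camera has in their place "hand_eye" (4x4, takes a point from camera to tool coordinates, whose origin is the TCP and whose axes are the flange's). Camera axes: x right, y up, looking along -z (the intrinsics and any distortion apply to the point x, -y, -z); pixel columns grow to the right and rows downward; lengths in m; the calibration is good to about 2 mm. A picture is of the moment at which its call begins: read the wrist's pose just before it. camera_params takes no time and is no camera call.
- close_job(): hands the job in; it is judged then, once.
The state is a dict: "time": time; "qpos": joint angles; "dq": joint speeds; "effort": joint torques, N m; "position": TCP position; "ee_rot": TCP orientation; "force": force on the tool from outside, world axes, zero at the start; "ft_torque": the same for the moment, N m; "grip_width": opening from 0.0 (shut) to 1.0 (fully open); "finger_force": force on a finger pad.
Only numpy, scipy, OpenCV 4.12 (cv2) and the standard library are available. Lean on these libraries where they do the work, as an engineer would, in place of code of your own. Each camera call takes 0.05 s, during which the arm holds its last target. There are 200 camera calls.

## Working session

There is one attempt and no reset: what is moved stays moved. The work goes in short steps, Python scripts to look and compute and a tool call to move; the robot and the scene stay as the last step left them, time stands still between calls to the robot, and variables do not carry over. Pictures are saved under pics/ and viewed, at most 10 in all, crops included, and the job is handed in when it is done.

Besides the shell and the picture viewer there is one more tool, called after ">>>" as name(argument=value, ...) on one line, values as JSON. servo_tool: Moves the arm, as the interface text tells. Shifts and turns lie within -1 to 1; 1 stands for 15 cm of shift or 90 degrees of turn. Its arguments: {"type":"object","properties":{"linear":{"type":"array"},"delta_rot":{"type":"array"},"jaw":{"type":"array"}},"required":["linear","delta_rot","jaw"]}

```bash
mkdir -p pics; python3 - <<'E'
from rig import *
import cv2,numpy as np
o=get_obs();print(o)
for n in("scene","side","wrist"):
    im=read_camera(n);cv2.imwrite(f"pics/{n}0.png",im[:,:,::-1]);print(n,camera_params(n))
E
```

```text
{'time': 0.0, 'qpos': array([ 6.50873595e+01,  1.36807187e+01, -8.18036199e-01,  7.55845154e+01,
        7.67229090e-04,  9.00022048e+01]), 'dq': array([ 0.00557292,  0.03892698, -0.03115811, -0.05688317,  0.02387317,
       -0.0745648 ]), 'effort': array([-6.53692200e-05, -5.38771677e+01,  3.46440446e+01,  1.83778221e-02,
        1.85287413e-04,  2.15904286e-06]), 'position': array([0.22097372, 0.47578156, 0.24467237]), 'ee_rot': array([[-9.06934885e-01,  4.21270369e-01, -6.24344023e-04],
       [ 4.21270832e-01,  9.06933936e-01, -1.31246840e-03],
       [ 1.33347337e-05, -1.45334131e-03, -9.99998944e-01]]), 'force': array([ 0.14379247, -0.07851212,  0.38085084]), 'ft_torque': array([ 0.03379932, -0.02123545, -0.01499169]), 'finger_force': 0.0, 'grip_width': 0.9991405546947842}
scene {'K': array([[586.52873442,   0.        , 312.19926767],
       [  0.        , 586.52873442, 231.53689274],
       [  0.        ,   0.        ,   1.        ]]), 'k1': -0.03887222110151708, 'eye': array([ 0.00413189, -0.95344876,  0.73157518]), 'rotation': array([[ 0.84041647,  0.29915273, -0.45189357],

[... 350 characters left out ...]
on': array([[-0.96618496,  0.09907525, -0.23805614],
       [-0.25706889, -0.44192677,  0.8594279 ],
       [-0.02005535,  0.89156314,  0.45245216]])}
wrist {'K': array([[411.69134923,   0.        , 316.51842562],
       [  0.        , 411.69134923, 240.36934179],
       [  0.        ,   0.        ,   1.        ]]), 'k1': -0.032393625123581786, 'hand_eye': array([[-8.89071700e-05,  9.52996247e-01,  3.02982086e-01,
         7.69445219e-02],
       [ 9.99999576e-01,  3.62303290e-04, -8.46144227e-04,
         4.05983128e-04],
       [-9.16143680e-04,  3.02981883e-01, -9.52995876e-01,
        -1.28519785e-01],
       [ 0.00000000e+00,  0.00000000e+00,  0.00000000e+00,
         1.00000000e+00]])}
```

View pics/scene0.png

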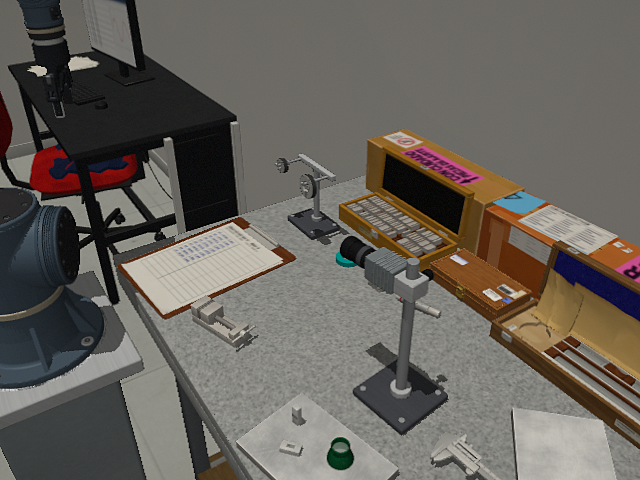

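View pics/side0.png

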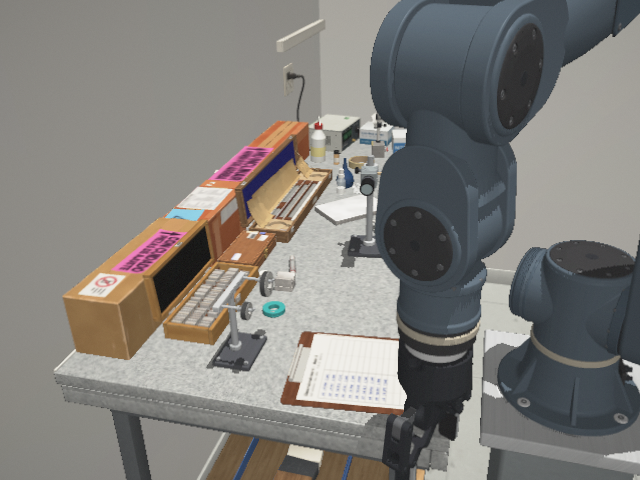

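The scene view shows the ring stand with its foot at about (315,222) and two rings at (282,165) and (307,185). The camera lens is at (350,248), its column top at (412,265), and its foot at (400,395). In the side view the rings are at (265,283) and (247,310), the turquoise decoy lies at (274,309), and the camera lens is at (367,186).

I'll check the ring choice in a close crop.

```bash
python3 - <<'E'
import cv2,numpy as np
a=cv2.imread("pics/scene0.png");b=cv2.imread("pics/side0.png")
r=lambda i,x,y,w,h,s:cv2.resize(i[y:y+h,x:x+w],(w*s,h*s),interpolation=cv2.INTER_CUBIC)
# top: scene stand crop & side stand crop ; bottom: camera crops
t=np.hstack([r(a,262,145,80,60,5),r(b,220,245,80,60,5)])
u=np.hstack([r(a,330,225,120,90,1),]) 
d=np.hstack([cv2.resize(a[225:325,325:459],(400,300),interpolation=cv2.INTER_CUBIC),r(b,330,140,80,60,5)])
cv2.imwrite("pics/c1.png",np.vstack([t,d]))
E
```

```text
(no output)
```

View pics/c1.png

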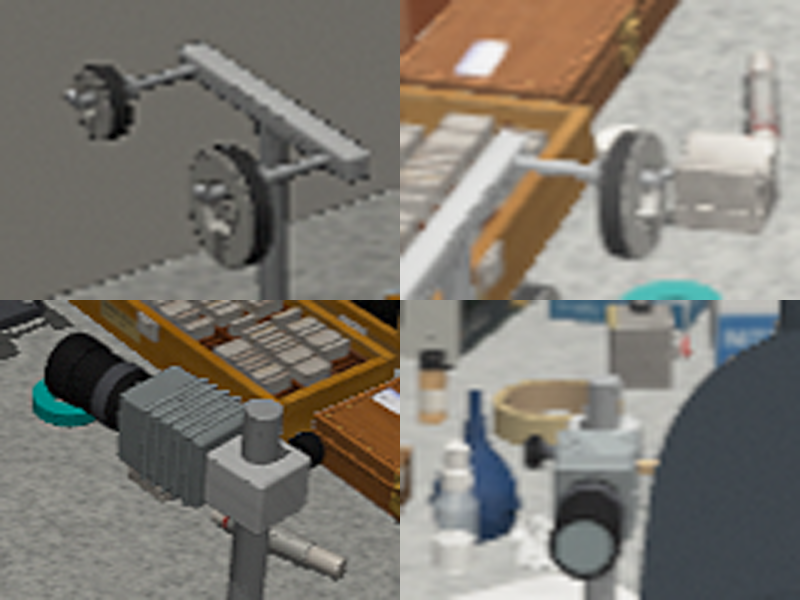

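The large ring is the front one on the right hook: scene (308,186), side (267,284). The look-alikes are the small ring at scene (282,165) and the turquoise ring on the bench at scene (346,257). In the crop the large ring is clearly bigger, and it is grey. Next I'll triangulate.

```bash
cat > h.py <<'E'
import numpy as np, cv2
from rig import *
def ray(n,uv,obs=None):
    p=camera_params(n);K=p["K"]
    d=cv2.undistortPoints(np.array([[uv]],float),K,np.array([p["k1"],0,0,0.]))[0,0]
    v=np.array([d[0],-d[1],-1.]);
    if n=="wrist":
        R=obs["ee_rot"];H=p["hand_eye"];e=obs["position"]+R@H[:3,3];v=R@H[:3,:3]@v
    else: e=p["eye"];v=p["rotation"]@v
    return e,v/np.linalg.norm(v)
def plane(n,uv,z,obs=None):
    e,v=ray(n,uv,obs);return e+v*(z-e[2])/v[2]
def tri(*rs):
    A=sum(np.eye(3)-np.outer(v,v) for e,v in rs);b=sum((np.eye(3)-np.outer(v,v))@e for e,v in rs)
    p=np.linalg.solve(A,b);return p,[1e3*np.linalg.norm(np.cross(p-e,v)) for e,v in rs]
def proj(n,X,obs=None):
    p=camera_params(n)
    if n=="wrist":
        H=p["hand_eye"];R=obs["ee_rot"]@H[:3,:3];e=obs["position"]+obs["ee_rot"]@H[:3,3]
    else: R=p["rotation"];e=p["eye"]
    c=R.T@(np.asarray(X)-e);s=np.array([c[0],-c[1]])/-c[2];s=s*(1+p["k1"]*(s@s))
    return p["K"][:2,:2]@s+p["K"][:2,2]
E
python3 - <<'E'
from h import *
np.set_printoptions(precision=4,suppress=True)
S=lambda x,y:(262+x/5-.4,145+y/5-.4)
D=lambda x,y:(220+(x-400)/5-.4,245+y/5-.4)
for k,a,b in[("ring",S(231,206),D(633,194)),("root",S(328,160),D(520,160)),("tip",S(205,190),D(668,180))]:
    print(k,*tri(ray("scene",a),ray("side",b)))
print("barends z=.157",plane("scene",S(190,48),.157),plane("scene",S(360,160),.157))
ct=(325+263/2.985-.4,225+110/3-.4);cs=(330+204/5-.4,140+80/5-.4)
print("coltop",*tri(ray("scene",ct),ray("side",cs)),plane("scene",ct,.269),plane("side",cs,.269))
l=(330+184/5-.4,140+246/5-.4)
for z in(.2,.21,.22,.23,.24):print(z,plane("side",l,z))
# dark feet
for n,box in(("scene",(345,355,455,435)),("scene",(280,200,350,245)),("side",(340,225,410,265)),("side",(200,325,275,375))):
    im=cv2.imread(f"pics/{n}0.png");x0,y0,x1,y1=box
    g=im[y0:y1,x0:x1].max(2);m=(g<75).astype(np.uint8)
    c=max(cv2.findContours(m,0,2)[0],key=cv2.contourArea)
    h=cv2.convexHull(c);q=cv2.approxPolyDP(h,3,True)[:,0]+[x0,y0]
    print(n,[ (tuple(map(int,p)),plane(n,p,.013)[:2].round(3).tolist()) for p in q])
E
```

```text
ring [ 0.5936 -0.0094  0.1412] [np.float64(0.7231557607117717), np.float64(0.7231557607118477)]
root [ 0.6429 -0.0109  0.1499] [np.float64(0.9142293534707838), np.float64(0.9142293534707527)]
tip [ 0.5793 -0.0092  0.1515] [np.float64(1.2311765729158044), np.float64(1.2311765729156798)]
barends z=.157 [0.6445 0.1062 0.157 ] [ 0.6452 -0.0309  0.157 ]
coltop [ 0.4683 -0.4765  0.2676] [np.float64(0.30410780698139556), np.float64(0.30410780698132706)] [ 0.4665 -0.4781  0.269 ] [ 0.4679 -0.4732  0.269 ]
0.2 [ 0.4662 -0.4169  0.2   ]
0.21 [ 0.4615 -0.3926  0.21  ]
0.22 [ 0.4569 -0.3684  0.22  ]
0.23 [ 0.4522 -0.3441  0.23  ]
0.24 [ 0.4476 -0.3198  0.24  ]
scene [((373, 355), [0.482, -0.388]), ((408, 355), [0.532, -0.422]), ((443, 376), [0.548, -0.491]), ((447, 401), [0.517, -0.533]), ((400, 434), [0.414, -0.541]), ((353, 393), [0.403, -0.438])]
scene [((348, 233), [0.674, -0.049]), ((324, 244), [0.603, -0.056]), ((307, 236), [0.59, -0.008]), ((288, 216), [0.599, 0.092]), ((318, 200), [0.701, 0.117])]
side [((409, 225), [0.377, -0.62]), ((409, 264), [0.346, -0.387]), ((390, 264), [0.393, -0.376]), ((380, 245), [0.437, -0.476]), ((379, 225), [0.462, -0.601])]
side [((256, 356), [0.598, 0.065]), ((248, 370), [0.597, 0.111]), ((213, 364), [0.673, 0.109]), ((230, 335), [0.678, 0.01])]
```

The measurements agree with the description: ring centre (0.594, -0.009, 0.141), hook along world -x, and camera column at (0.468, -0.476) looking roughly along +y. I'll move above the ring now.

>>> servo_tool(linear=[[0.207,-0.269,0.011],[0.207,-0.269,0.011],[0.207,-0.269,0.011],[0.207,-0.269,0.011],[0.207,-0.269,0.011],[0.207,-0.269,0.011],[0.207,-0.269,0.011],[0.207,-0.269,0.011],[0.207,-0.269,0.011],[0.207,-0.269,0.011]], delta_rot=[[0,0,-0.0723],[0,0,-0.0723],[0,0,-0.0723],[0,0,-0.0723],[0,0,-0.0723],[0,0,-0.0723],[0,0,-0.0723],[0,0,-0.0723],[0,0,-0.0723],[0,0,-0.0723]], jaw=[0.3,0.3,0.3,0.3,0.3,0.3,0.3,0.3,0.3,0.3])

```text
time: 1.4
position: [0.5324, 0.0711, 0.2617]
ee_rot: [[0.004, 1.0, -0.0], [1.0, -0.004, 0.0], [0.0, -0.0, -1.0]]
force: [1.5, 0.3, -0.5]
grip_width: 0.354
finger_force: 0.0
```

>>> servo_tool(linear=[[0.207,-0.269,0.011],[0.207,-0.269,0.011],[0,0,0],[0,0,0],[0,0,0],[0,0,0],[0,0,0],[0,0,0],[0,0,0],[0,0,0]], delta_rot=[[0,0,0],[0,0,0],[0,0,0],[0,0,0],[0,0,0],[0,0,0],[0,0,0],[0,0,0],[0,0,0],[0,0,0]], jaw=[0.3,0.3,0.3,0.3,0.3,0.3,0.3,0.3,0.3,0.3])

```text
time: 2.65
position: [0.5937, -0.0081, 0.2651]
ee_rot: [[-0.0, 1.0, -0.0], [1.0, 0.0, 0.0], [0.0, -0.0, -1.0]]
force: [0.4, -0.8, -0.3]
grip_width: 0.346
finger_force: 0.0
```

```bash
python3 - <<'E'
from h import *
np.set_printoptions(precision=4,suppress=True)
o=get_obs();im=read_camera("wrist");cv2.imwrite("pics/w1.png",im[:,:,::-1])
print(o["time"],o["position"],o["ee_rot"],o["grip_width"],o["qpos"])
print(proj("wrist",[.594,-.009,.168],o),proj("wrist",[.6429,-.0109,.15],o))
np.save("o1.npy",o,allow_pickle=True)
E
```

```text
2.65 [ 0.5937 -0.0081  0.2651] [[-0.0003  1.     -0.0002]
 [ 1.      0.0003  0.    ]
 [ 0.     -0.0002 -1.    ]] 0.34637012202927614 [-0.7808 20.2832 11.5636 81.2892  0.0012 89.2033]
[315.6899 251.9778] [394.1215 245.3525]
```

View pics/w1.png

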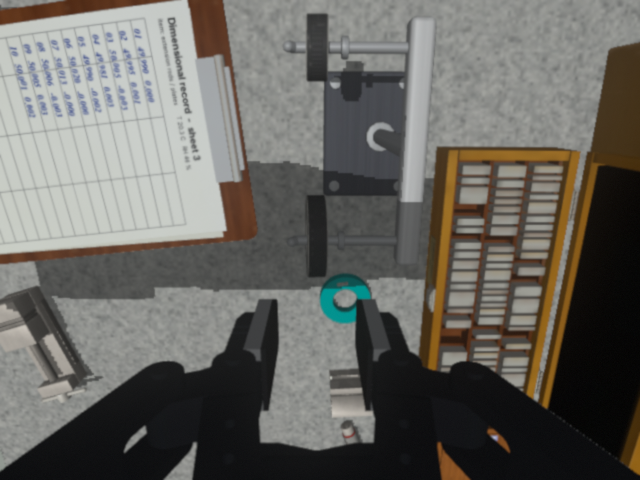

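The wrist view shows the large ring edge-on at (316,236), with its hook along row 240, the crossbar from (421,20) to (408,260), and the small ring at (317,47). The turquoise ring on the bench is at (346,298). I'll now fit the lines exactly.

```bash
python3 - <<'E'
from h import *
np.set_printoptions(precision=4,suppress=True)
o=np.load("o1.npy",allow_pickle=True).item()
im=cv2.imread("pics/w1.png");g=im.max(2).astype(int)
# crossbar
L=[];R=[]
for r in range(30,196,6):
    d=np.where(g[r,395:450]>185)[0]
    if len(d):L.append((395+d[0],r));R.append((395+d[-1],r))
for e in(L,R):
    for p in(np.polyfit([q[1] for q in e],[q[0] for q in e],1),):
        a=plane("wrist",(np.polyval(p,40),40),.157,o);b=plane("wrist",(np.polyval(p,190),190),.157,o)
        print("bar edge",a,b,"yaw",np.degrees(np.arctan2(-(a-b)[0],(a-b)[1])))
# ring: dark pixels per row
rr=[]
for r in range(190,284,6):
    d=np.where(g[r,298:336]<48)[0]
    if len(d):rr.append((r,298+d[0],298+d[-1]))
print("ring",rr)
# hook line rows by col
for c in list(range(286,306,4))+list(range(328,400,6)):
    col=g[225:255,c];print(c,225+int(np.argmax(col)),col.max(),end="; ")
print()
for c in range(350,408,6):
    col=g[35:60,c];
    print(c,im[35:60,c].max(1).tolist()) if c in(350,400) else None
t=cv2.resize(im[180:300,270:420],(750,600),interpolation=cv2.INTER_CUBIC);cv2.imwrite("pics/w1c.png",t)
E
```

```text
bar edge [0.6466 0.1053 0.157 ] [0.6467 0.0253 0.157 ] yaw 0.06869925601722675
bar edge [0.6478 0.1053 0.157 ] [0.6471 0.0253 0.157 ] yaw -0.5063365289272271
ring [(190, np.int64(324), np.int64(329)), (196, np.int64(307), np.int64(323)), (202, np.int64(308), np.int64(324)), (208, np.int64(308), np.int64(325)), (214, np.int64(309), np.int64(325)), (220, np.int64(309), np.int64(325)), (226, np.int64(309), np.int64(326)), (232, np.int64(309), np.int64(326)), (238, np.int64(310), np.int64(326)), (244, np.int64(310), np.int64(326)), (250, np.int64(310), np.int64(326)), (256, np.int64(309), np.int64(326)), (262, np.int64(309), np.int64(326)), (268, np.int64(309), np.int64(325)), (274, np.int64(309), np.int64(325))]
286 235 85; 290 231 85; 294 233 81; 298 239 83; 302 239 88; 328 240 82; 334 240 90; 340 225 85; 346 240 89; 352 240 89; 358 230 90; 364 240 90; 370 240 89; 376 240 89; 382 240 89; 388 240 89; 394 240 89; 
350 [157, 158, 156, 152, 149, 146, 135, 129, 136, 144, 153, 160, 154, 141, 129, 116, 102, 89, 103, 133, 145, 147, 148, 149, 148]
```

View pics/w1c.png

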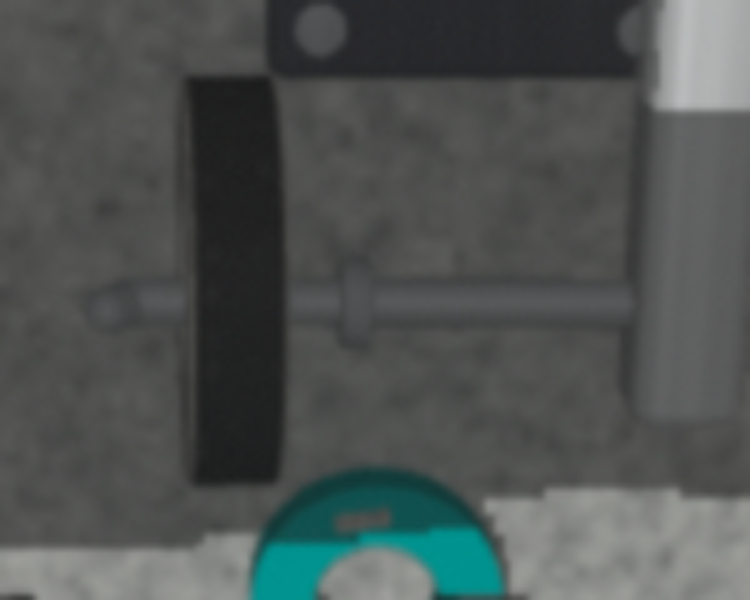

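```bash
python3 - <<'E'
from h import *
np.set_printoptions(precision=4,suppress=True)
o=np.load("o1.npy",allow_pickle=True).item()
for k,uv,z in[("ringL",(309,246),.168),("ringR",(327,246),.168),("hookroot",(396,240),.15),("hook near",(300,240),.15),("collar",(340.5,240),.156),("bar L edge",(397.5,240),.157),("R",(418.5,240),.157)]:
    print(k,plane("wrist",uv,z,o))
# fit ring y,z from silhouette rows 195.5, 276.5 at x=.594
from scipy.optimize import fsolve
H=camera_params("wrist")["hand_eye"];e=o["position"]+o["ee_rot"]@H[:3,3]
n=[]
for r in(195.2,276.8):
    _,v=ray("wrist",(317,r),o);n.append(np.array([-v[2],v[1]])/np.hypot(v[1],v[2]))
d=lambda p:[n[0]@(p-e[1:])-s0*.026 for s0 in(1,)]+[n[1]@(p-e[1:])+s0*.026 for s0 in(1,)]
for s in(1,-1):
    p=np.linalg.solve(np.array(n),[n[0]@e[1:]+s*.026,n[1]@e[1:]-s*.026]);print("ring yz",p)
E
```

```text
ringL [ 0.5901 -0.0053  0.168 ]
ringR [ 0.6005 -0.0053  0.168 ]
hookroot [ 0.6439 -0.0074  0.15  ]
hook near [ 0.5842 -0.0074  0.15  ]
collar [ 0.609  -0.0055  0.156 ]
bar L edge [ 0.6434 -0.0052  0.157 ]
R [ 0.6561 -0.0052  0.157 ]
ring yz [0.1464 0.6457]
ring yz [-0.0074  0.1415]
```

>>> servo_tool(linear=[[0.009,0.004,-0.1],[0,0,-0.1],[0,0,-0.1],[0,0,-0.1],[0,0,-0.1],[0,0,-0.075],[0,0,-0.039],[0,0,0],[0,0,0],[0,0,0]], delta_rot=[[0,0,0],[0,0,0],[0,0,0],[0,0,0],[0,0,0],[0,0,0],[0,0,0],[0,0,0],[0,0,0],[0,0,0]], jaw=[0.3,0.3,0.3,0.3,0.3,0.3,0.3,0.3,0.3,0.3])

```text
time: 3.95
position: [0.5953, -0.0075, 0.1735]
ee_rot: [[-0.0, 1.0, 0.001], [1.0, 0.0, -0.0], [-0.0, 0.001, -1.0]]
force: [-0.7, -1.0, 0.5]
grip_width: 0.347
finger_force: 0.0
```

```bash
python3 - <<'E'
from h import *
np.set_printoptions(precision=4,suppress=True)
o=get_obs();im=read_camera("wrist")[:,:,::-1]
b=read_camera("side")[:,:,::-1]
print(o["position"],o["force"])
cv2.imwrite("pics/w2.png",np.hstack([cv2.resize(im[130:370,180:440],(433,400)),cv2.resize(b[240:320,230:300],(350,400),interpolation=2)]))
E
```

```text
[ 0.5953 -0.0075  0.1735] [-0.6575 -1.0218  0.5376]
```

View pics/w2.png

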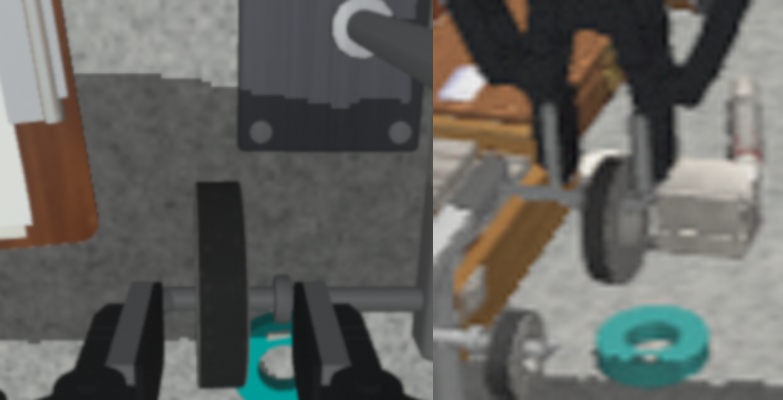

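The fingers straddle the ring at its top: pads at crop columns 160 and 292, ring at 222. Their ends stay above the hook. I'll close, then lift 10 mm.

>>> servo_tool(linear=[[0,0,0],[0,0,0],[0,0,0],[0,0,0],[0,0,0],[0,0,0],[0,0,0],[0,0,0],[0,0,0],[0,0,0]], delta_rot=[[0,0,0],[0,0,0],[0,0,0],[0,0,0],[0,0,0],[0,0,0],[0,0,0],[0,0,0],[0,0,0],[0,0,0]], jaw=[0.5,0.7,0.8,0.9,1,1,1,1,1,1])

```text
time: 5.3
position: [0.5951, -0.0075, 0.173]
ee_rot: [[-0.0, 1.0, -0.0], [1.0, 0.0, 0.0], [0.0, -0.0, -1.0]]
force: [-0.8, 0.1, 3.6]
grip_width: 0.107
finger_force: 59.8
```

```bash
python3 - <<'E'
from h import *
np.set_printoptions(precision=4,suppress=True)
o=get_obs();print(o["position"],o["force"],o["ft_torque"],o["grip_width"],o["finger_force"])
im=read_camera("wrist")[:,:,::-1]
b=read_camera("side")[:,:,::-1]
cv2.imwrite("pics/w3.png",np.hstack([cv2.resize(im[130:370,180:440],(433,400)),cv2.resize(b[240:320,230:300],(350,400),interpolation=2)]))
E
```

```text
[ 0.5951 -0.0075  0.173 ] [-0.7866  0.1319  3.5594] [-0.0057  0.156  -0.0091] 0.10665074476018133 59.788757721253205
```

View pics/w3.png

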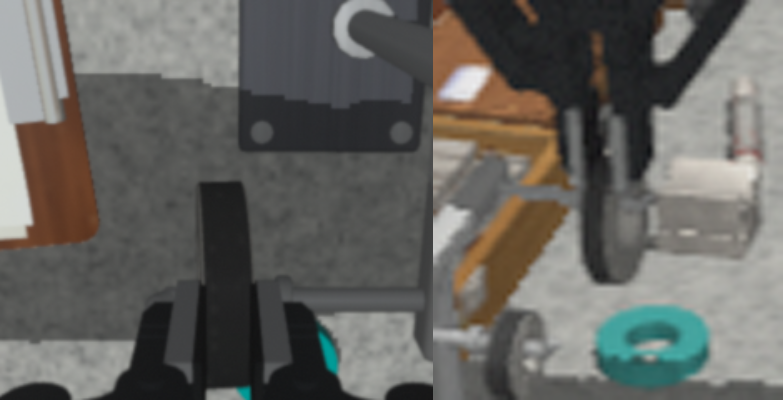

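The ring is held with both pads flush on its faces, at 60 N. I'll lift 8 mm and slide out 60 mm along -x.

>>> servo_tool(linear=[[0,0,0.027],[0,0,0.027],[0,0,0],[0,0,0],[-0.08,0,0],[-0.08,0,0],[-0.08,0,0],[-0.08,0,0],[-0.08,0,0],[0,0,0]], delta_rot=[[0,0,0],[0,0,0],[0,0,0],[0,0,0],[0,0,0],[0,0,0],[0,0,0],[0,0,0],[0,0,0],[0,0,0]], jaw=[1,1,1,1,1,1,1,1,1,1])

```text
time: 6.65
position: [0.5342, -0.0075, 0.1814]
ee_rot: [[-0.0, 1.0, -0.0], [1.0, 0.0, -0.0], [-0.0, -0.0, -1.0]]
force: [-0.4, 0.6, -2.1]
grip_width: 0.112
finger_force: 59.1
```

>>> servo_tool(linear=[[-0.1,-0.2,0.16],[-0.1,-0.2,0.16],[-0.1,-0.2,0.16],[-0.1,-0.2,0.16],[-0.12,-0.23,0.16],[-0.12,-0.23,0.16],[-0.12,-0.23,0.16],[-0.12,-0.23,0.16],[-0.11,-0.23,0.1],[-0.1,-0.2,0.08]], delta_rot=[[0,0,-0.093],[0,0,-0.093],[0,0,-0.093],[0,0,-0.093],[0,0,-0.093],[0,0,-0.093],[0,0,-0.093],[0,0,-0.093],[0,0,-0.093],[0,0,-0.093]], jaw=[1,1,1,1,1,1,1,1,1,1])

```text
time: 7.9
position: [0.3712, -0.3315, 0.4009]
ee_rot: [[0.994, 0.105, 0.001], [0.105, -0.994, -0.001], [0.001, 0.001, -1.0]]
force: [0.6, -0.5, -2.0]
grip_width: 0.11
finger_force: 59.1
```

>>> servo_tool(linear=[[0,0,0],[0,0,0],[0,0,0],[0,0,0],[0,0,0],[0,0,0],[0,0,0],[0,0,0],[0,0,0],[0,0,0]], delta_rot=[[0,0,0],[0,0,0],[0,0,0],[0,0,0],[0,0,0],[0,0,0],[0,0,0],[0,0,0],[0,0,0],[0,0,0]], jaw=[1,1,1,1,1,1,1,1,1,1])

```text
time: 9.15
position: [0.3715, -0.33, 0.4001]
ee_rot: [[0.994, 0.11, 0.0], [0.11, -0.994, 0.0], [0.0, -0.0, -1.0]]
force: [-0.3, -0.1, -1.6]
grip_width: 0.109
finger_force: 59.1
```

```bash
python3 - <<'E'
from h import *
np.set_printoptions(precision=4,suppress=True)
o=get_obs();im=read_camera("wrist");cv2.imwrite("pics/w4.png",im[:,:,::-1])
print(o["time"],o["position"],o["ee_rot"],o["grip_width"],o["qpos"])
print(proj("wrist",[.454,-.346,.229],o),proj("wrist",[.468,-.475,.269],o))
np.save("o4.npy",o,allow_pickle=True)
E
```

```text
9.15 [ 0.3715 -0.33    0.4001] [[ 0.9939  0.11    0.    ]
 [ 0.11   -0.9939  0.0001]
 [ 0.     -0.0001 -1.    ]] 0.10884846679371812 [-41.6157  10.7732  17.9475  97.1773   0.0041 132.0713]
[352.8311 107.2831] [570.7823 108.9062]
```

View pics/w4.png

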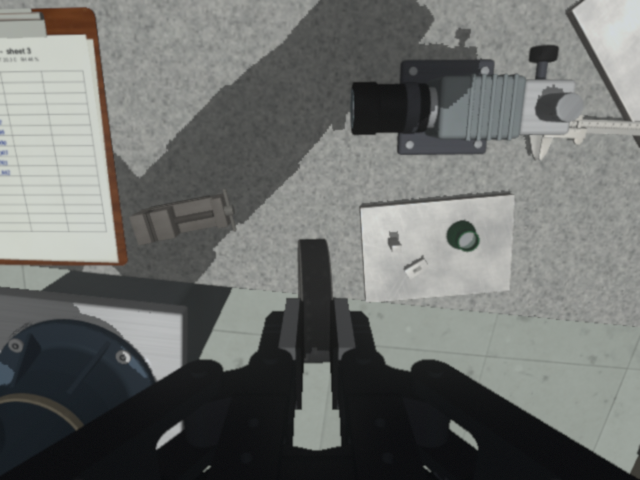

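The wrist view shows the inspection camera clearly from above. The barrel spans columns 352-432 and rows 82-134, with the lens front at column 352, and the column top is at (569,107). The held ring sits at (315,300), upright between the pads.

```bash
python3 - <<'E'
from h import *
np.set_printoptions(precision=4,suppress=True)
o=np.load("o4.npy",allow_pickle=True).item();im=cv2.imread("pics/w4.png")
g=im.max(2)
mid=[]
for c in range(358,428,6):
    d=60+np.where(g[60:160,c]<45)[0];mid.append((c,d.min()-.5,d.max()+.5))
print(mid)
hsv=cv2.cvtColor(im,cv2.COLOR_BGR2HSV)
bm=[]
for c in range(446,520,8):
    col=im[60:160,c].astype(int); e=np.abs(np.diff(cv2.GaussianBlur(g[60:160,c:c+1],(1,3),0)[:,0].astype(int)))
    d=np.where(e>18)[0]+60.5;bm.append((c,d.min(),d.max()))
print(bm)
print("front col",[int(320+np.where(g[r,320:400]<45)[0][0]) for r in range(84,134,6)])
for z in(.224,.229,.234):
    P=[plane("wrist",(c,(a+b)/2),z,o) for c,a,b in mid];P=np.array(P)
    k=np.polyfit(P[:,1],P[:,0],1);print("axis slope dx/dy",k[0],"deg",np.degrees(np.arctan(-k[0])),"x at y=-.346",np.polyval(k,-.346),"front",plane("wrist",(351.5,108),z,o))
print("coltop",plane("wrist",(569,106.5),.269,o))
# side: lens dark ring+glass
b=read_camera("side")[:,:,::-1];s=read_camera("scene")[:,:,::-1]
cv2.imwrite("pics/side4.png",b);cv2.imwrite("pics/scene4.png",s)
B=cv2.resize(b[145:215,330:410],(400,350),interpolation=2);S=cv2.resize(s[225:295,325:405],(400,350),interpolation=2)
cv2.imwrite("pics/c4.png",np.hstack([B,S]))
E
```

```text
[(358, np.float64(81.5), np.float64(133.5)), (364, np.float64(81.5), np.float64(133.5)), (370, np.float64(81.5), np.float64(133.5)), (376, np.float64(82.5), np.float64(131.5)), (382, np.float64(83.5), np.float64(131.5)), (388, np.float64(83.5), np.float64(131.5)), (394, np.float64(83.5), np.float64(131.5)), (400, np.float64(78.5), np.float64(132.5)), (406, np.float64(61.5), np.float64(132.5)), (412, np.float64(61.5), np.float64(132.5)), (418, np.float64(76.5), np.float64(131.5)), (424, np.float64(68.5), np.float64(130.5))]Traceback (most recent call last):
  File "<stdin>", line 13, in <module>
    return umr_minimum(a, axis, None, out, keepdims, initial, where)
ValueError: zero-size array to reduction operation minimum which has no identity
```

```bash
python3 - <<'E'
from h import *
np.set_printoptions(precision=4,suppress=True)
o=np.load("o4.npy",allow_pickle=True).item();im=cv2.imread("pics/w4.png")
g=im.max(2)
for c in(450,474,490,506):print(c,g[68:84,c].tolist(),g[130:146,c].tolist())
for z in(.224,.229,.234):
    print(z,plane("wrist",(351.5,107.7),z,o),plane("wrist",(391,107.5),z,o),plane("wrist",(364,81.5),z,o)-plane("wrist",(364,133.5),z,o))
r=im[90:130,545:590];cv2.imwrite("pics/ct.png",r)
for (u,v) in((569,106.5),(570,107.5)):print("coltop",plane("wrist",(u,v),.269,o))
b=read_camera("side")[:,:,::-1];s=read_camera("scene")[:,:,::-1]
cv2.imwrite("pics/side4.png",b);cv2.imwrite("pics/scene4.png",s)
B=cv2.resize(b[145:215,340:400],(300,350),interpolation=2);S=cv2.resize(s[225:295,325:385],(300,350),interpolation=2)
T=cv2.resize(im[60:160,535:595],(180,300),interpolation=2);T=cv2.copyMakeBorder(T,0,50,0,0,0)
cv2.imwrite("pics/c4.png",np.hstack([B,S,T]))
E
```

```text
450 [46, 46, 46, 46, 45, 46, 47, 50, 59, 66, 69, 71, 72, 72, 72, 72] [130, 130, 130, 130, 129, 124, 117, 105, 89, 80, 81, 80, 82, 82, 83, 82]
474 [49, 48, 47, 47, 50, 61, 81, 95, 101, 110, 116, 118, 118, 119, 121, 123] [131, 131, 130, 130, 129, 122, 113, 99, 79, 66, 72, 81, 92, 106, 121, 122]
490 [79, 79, 80, 81, 77, 76, 68, 64, 79, 99, 111, 118, 125, 127, 127, 127] [132, 131, 130, 130, 128, 127, 125, 120, 117, 124, 138, 146, 145, 142, 142, 146]
506 [140, 140, 140, 142, 141, 129, 123, 127, 129, 128, 129, 128, 128, 128, 128, 128] [127, 126, 124, 123, 119, 113, 104, 90, 75, 84, 113, 129, 132, 137, 142, 145]
0.224 [ 0.4537 -0.3455  0.224 ] [ 0.457  -0.3733  0.224 ] [0.0349 0.005  0.    ]
0.229 [ 0.4536 -0.3451  0.229 ] [ 0.4568 -0.3724  0.229 ] [0.0343 0.0049 0.    ]
0.234 [ 0.4535 -0.3447  0.234 ] [ 0.4567 -0.3716  0.234 ] [0.0337 0.0048 0.    ]
coltop [ 0.4692 -0.4735  0.269 ]
coltop [ 0.4687 -0.4743  0.269 ]
```

View pics/c4.png

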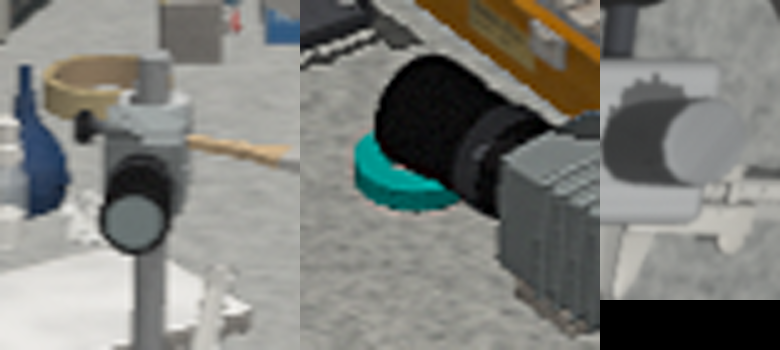

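```bash
python3 - <<'E'
from h import *
a=np.radians(6.9);ax=np.array([-np.sin(a),np.cos(a),0]);r=np.array([np.cos(a),np.sin(a),0])
t=np.linspace(0,6.283,200)
for z in(.222,.226,.230,.234):
    c=np.array([.4536,-.345,z])
    C=[c+.018*(np.cos(q)*r+np.sin(q)*np.array([0,0,1])) for q in t]
    s=np.array([proj("scene",p) for p in C]);d=np.array([proj("side",p) for p in C])
    print(z,"scene left %.1f top %.1f"%(s[:,0].min(),s[:,1].min()),"side l %.1f r %.1f bot %.1f"%(d[:,0].min(),d[:,0].max(),d[:,1].max()),"ctr",proj("side",c).round(1))
print("meas scene left 339.8 top 235.6; side 359.4 373.8 195.6 ctr 366.4 189.0")
o=np.load("o4.npy",allow_pickle=True).item()
# held ring in scene & side: blob near projection
p=o["position"]+[0,0,-.0315]
print(p,proj("scene",p),proj("side",p))
E
```

```text
0.222 scene left 338.5 top 236.9 side l 358.4 r 373.3 bot 198.6 ctr [365.9 191.7]
0.226 scene left 338.5 top 234.7 side l 358.4 r 373.4 bot 197.1 ctr [365.9 190.2]
0.23 scene left 338.5 top 232.5 side l 358.5 r 373.4 bot 195.5 ctr [365.9 188.6]
0.234 scene left 338.6 top 230.3 side l 358.5 r 373.4 bot 194.0 ctr [365.9 187.1]
meas scene left 339.8 top 235.6; side 359.4 373.8 195.6 ctr 366.4 189.0
[ 0.37153998 -0.33002208  0.36859575] [294.26176065 172.42372462] [401.41922779 136.43367006]
```

>>> servo_tool(linear=[[0.117,0.14,0],[0.117,0.14,0],[0.117,0.14,0],[0.117,0.141,0],[0,0,-0.18],[0,0,-0.2],[0,0,-0.2],[0,0,-0.2],[0,0,-0.12],[0,0,-0.044]], delta_rot=[[0,0,0.0067],[0,0,0],[0,0,0],[0,0,0],[0,0,0],[0,0,0],[0,0,0],[0,0,0],[0,0,0],[0,0,0]], jaw=[1,1,1,1,1,1,1,1,1,1])

```text
time: 10.55
position: [0.4414, -0.2456, 0.2576]
ee_rot: [[0.993, 0.12, -0.001], [0.12, -0.993, 0.001], [-0.001, -0.001, -1.0]]
force: [-0.3, -1.1, -2.2]
grip_width: 0.108
finger_force: 59.1
```

>>> servo_tool(linear=[[0,0,0],[0,0,0],[0,0,0],[0,0,0],[0,0,0],[0,0,0],[0,0,0],[0,0,0],[0,0,0],[0,0,0]], delta_rot=[[0,0,0],[0,0,0],[0,0,0],[0,0,0],[0,0,0],[0,0,0],[0,0,0],[0,0,0],[0,0,0],[0,0,0]], jaw=[1,1,1,1,1,1,1,1,1,1])

```text
time: 11.8
position: [0.4418, -0.2458, 0.2585]
ee_rot: [[0.993, 0.12, 0.0], [0.12, -0.993, 0.0], [0.0, -0.0, -1.0]]
force: [-0.2, 0.8, -1.6]
grip_width: 0.109
finger_force: 59.1
```

```bash
python3 - <<'E'
from h import *
np.set_printoptions(precision=4,suppress=True)
o=get_obs();b=read_camera("side")[:,:,::-1];s=read_camera("scene")[:,:,::-1];w=read_camera("wrist")[:,:,::-1]
for n,i in(("side5",b),("scene5",s),("w5",w)):cv2.imwrite(f"pics/{n}.png",i)
print(o["time"],o["position"],o["ee_rot"],o["force"],o["grip_width"])
p=o["position"]+[0,0,-.0315];print(p,[proj(n,p,o) for n in("side","scene","wrist")])
B=cv2.resize(b[140:220,335:415],(400,400),interpolation=2);S=cv2.resize(s[190:270,305:385],(400,400),interpolation=2)
cv2.imwrite("pics/c5.png",np.hstack([B,S]))
E
```

```text
11.8 [ 0.4418 -0.2458  0.2585] [[ 0.9927  0.1205  0.    ]
 [ 0.1205 -0.9927  0.0001]
 [ 0.     -0.0001 -1.    ]] [-0.2196  0.827  -1.5692] 0.10944117080130168
[ 0.4418 -0.2458  0.227 ] [array([362.491 , 206.3898]), array([306.471 , 219.3813]), array([316.9551, 301.4047])]
```

View pics/c5.png

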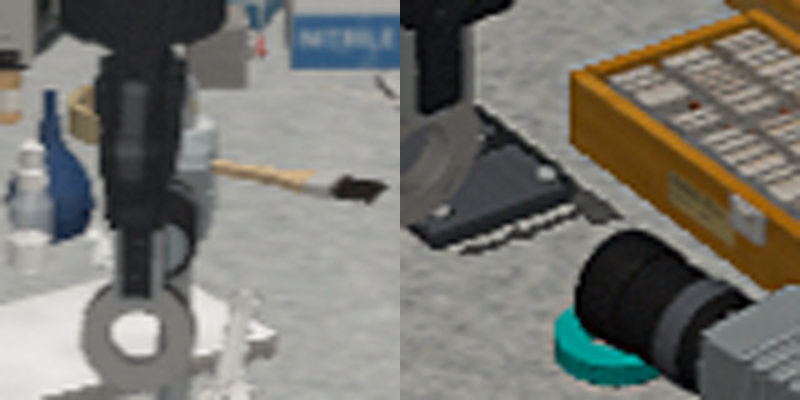

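The side view shows the ring held face-on at about (361.6,206.8), within 1 px of the prediction of (362.5,206.4), with an open bore. I've used my ten pictures, so I'll refine the lens height and ring offset numerically, from difference images and dark masks in the same views.

```bash
cat > m.py <<'E'
from h import *
def cyl(n,c,ax,R,y0,y1,o=None):
    ax=ax/np.linalg.norm(ax);r=np.cross(ax,[0,0,1]);r/=np.linalg.norm(r);u=np.cross(r,ax)
    return np.array([proj(n,c+y*ax+R*(np.cos(q)*r+np.sin(q)*u),o) for q in np.linspace(0,6.283,240) for y in(y0,y1)])
a=np.radians(6.9);AX=np.array([-np.sin(a),np.cos(a),0])
E
python3 - <<'E'
from m import *
np.set_printoptions(precision=1,suppress=True)
def ext(m,x0,y0):
    ys,xs=np.where(m);return "l %d r %d t %d b %d"%(xs.min()+x0,xs.max()+x0,ys.min()+y0,ys.max()+y0)
P=np.array([.4418,-.2458,.227])
for n in("side","scene"):
    q=cyl(n,P,AX,.026,-.006,.006);print(n,"ring pred l %.1f r %.1f t %.1f b %.1f"%(q[:,0].min(),q[:,0].max(),q[:,1].min(),q[:,1].max()))
    d=np.abs(cv2.imread(f"pics/{n}5.png").astype(int)-cv2.imread(f"pics/{n}4.png")).max(2)
    c=proj(n,P).astype(int);x0,y0=c-[25,5]
    sub=(d[y0:y0+40,x0:x0+50]>14).astype(np.uint8)
    for r in range(0,40,1):
        xs=np.where(sub[r])[0];print(y0+r,(xs.min()+x0,xs.max()+x0,len(xs)) if len(xs) else "-",end="; ")
    print()
for z in(.223,.227,.231):
    for n in("side","scene"):
        q=cyl(n,np.array([.4536,-.345,z]),AX,.018,-.02,0);print(z,n,"lens pred l %.1f r %.1f t %.1f b %.1f"%(q[:,0].min(),q[:,0].max(),q[:,1].min(),q[:,1].max()))
for n,(x0,y0,x1,y1) in(("scene",(332,228,372,268)),("side",(355,170,380,202))):
    g=cv2.imread(f"pics/{n}4.png").max(2)[y0:y1,x0:x1]
    print(n)
    for r in range(0,y1-y0):
        xs=np.where(g[r]<60)[0];print(y0+r,(xs.min()+x0,xs.max()+x0,len(xs)) if len(xs) else "-",end="; ")
    print()
E
```

```text
side ring pred l 350.8 r 374.2 t 194.7 b 217.9
201 (np.int64(351), np.int64(372), 20); 202 (np.int64(351), np.int64(374), 21); 203 (np.int64(351), np.int64(374), 16); 204 (np.int64(351), np.int64(374), 12); 205 (np.int64(351), np.int64(374), 9); 206 (np.int64(350), np.int64(374), 11); 207 (np.int64(350), np.int64(374), 11); 208 (np.int64(350), np.int64(374), 12); 209 (np.int64(350), np.int64(374), 13); 210 (np.int64(351), np.int64(373), 14); 211 (np.int64(351), np.int64(373), 19); 212 (np.int64(352), np.int64(367), 16); 213 (np.int64(352), np.int64(368), 17); 214 (np.int64(353), np.int64(368), 15); 215 (np.int64(354), np.int64(368), 14); 216 (np.int64(355), np.int64(367), 6); 217 (np.int64(363), np.int64(366), 2); 218 (np.int64(363), np.int64(365), 3); 219 -; 220 -; 221 -; 222 -; 223 -; 224 -; 225 -; 226 -; 227 -; 228 -; 229 -; 230 -; 231 -; 232 -; 233 -; 234 -; 235 -; 236 -; 237 -; 238 -; 239 -; 240 -; 
scene ring pred l 291.9 r 320.7 t 203.5 b 235.1
214 (np.int64(302), np.int64(319), 10); 215 (np.int64(300), np.int64(319), 13); 216 (np.int64(300), np.int64(320), 14); 217 (np.int64(
[... 782 characters left out ...]
1 -; 242 -; 243 -; 244 -; 245 -; 246 -; 247 -; 248 -; 249 -; 250 -; 251 -; 252 -; 253 -; 
0.223 side lens pred l 358.4 r 373.9 t 181.3 b 198.2
0.223 scene lens pred l 338.5 r 364.5 t 236.3 b 263.0
0.227 side lens pred l 358.4 r 373.9 t 179.8 b 196.7
0.227 scene lens pred l 338.5 r 364.6 t 234.1 b 260.9Traceback (most recent call last):
  File "<stdin>", line 16, in <module>
  File "m.py", line 4, in cyl
    return np.array([proj(n,c+y*ax+R*(np.cos(q)*r+np.sin(q)*u),o) for q in np.linspace(0,6.283,240) for y in(y0,y1)])
                     ~~~~^^^^^^^^^^^^^^^^^^^^^^^^^^^^^^^^^^^^^^^^
  File "h.py", line 17, in proj
    p=camera_params(n)
ValueError: time passes only in moves, steps and waits
```

```bash
sed -i 's/^def ray/import functools\ncamera_params=functools.lru_cache(camera_params)\ndef ray/' h.py; python3 - <<'E'
from m import *
for z in(.223,.227,.231):
    for n in("side","scene"):
        q=cyl(n,np.array([.4536,-.345,z]),AX,.018,-.02,0);print(z,n,"lens pred l %.1f r %.1f t %.1f b %.1f"%(q[:,0].min(),q[:,0].max(),q[:,1].min(),q[:,1].max()))
for n,(x0,y0,x1,y1) in(("scene",(334,230,366,266)),("side",(356,174,378,200))):
    g=cv2.imread(f"pics/{n}4.png").max(2)[y0:y1,x0:x1]
    print(n)
    for r in range(0,y1-y0):
        xs=np.where(g[r]<60)[0];print(y0+r,(int(xs.min()+x0),int(xs.max()+x0),len(xs)) if len(xs) else "-",end="; ")
    print()
g=cv2.imread("pics/side4.png").max(2);print("col366",list(zip(range(178,200),g[178:200,366].tolist())));print("row189",g[189,354:380].tolist())
g=cv2.imread("pics/scene4.png").max(2);print("cols",[g[230:242,c].tolist() for c in(346,350,354)],"row248",g[248,334:346].tolist())
E
```

```text
0.223 side lens pred l 358.4 r 373.9 t 181.3 b 198.2
0.223 scene lens pred l 338.5 r 364.5 t 236.3 b 263.0
0.227 side lens pred l 358.4 r 373.9 t 179.8 b 196.7
0.227 scene lens pred l 338.5 r 364.6 t 234.1 b 260.9
0.231 side lens pred l 358.5 r 373.9 t 178.2 b 195.2
0.231 scene lens pred l 338.6 r 364.7 t 231.9 b 258.7
scene
230 (334, 338, 5); 231 (334, 335, 2); 232 (339, 340, 2); 233 (337, 348, 6); 234 (334, 345, 6); 235 (334, 334, 1); 236 (349, 353, 5); 237 (347, 355, 9); 238 (346, 357, 12); 239 (345, 358, 14); 240 (344, 360, 17); 241 (343, 361, 19); 242 (342, 361, 20); 243 (342, 363, 22); 244 (341, 365, 25); 245 (341, 365, 25); 246 (341, 365, 25); 247 (340, 365, 26); 248 (340, 365, 26); 249 (340, 365, 26); 250 (340, 365, 26); 251 (340, 365, 26); 252 (340, 365, 26); 253 (341, 365, 25); 254 (341, 365, 23); 255 (342, 365, 22); 256 (342, 364, 22); 257 (344, 365, 22); 258 (346, 364, 19); 259 (348, 364, 17); 260 (350, 364, 15); 261 (353, 364, 12); 262 (354, 364, 11); 263 (355, 364, 10); 264 (357, 364, 8); 265 (358, 364, 7); 
side
174 -; 175 -; 176 (365, 370, 6); 177 (364, 372, 8); 178 (
[... 292 characters left out ...]
62, 371, 2); 194 (364, 370, 2); 195 (366, 368, 3); 196 -; 197 -; 198 -; 199 -; 
col366 [(178, 27), (179, 27), (180, 17), (181, 23), (182, 28), (183, 28), (184, 92), (185, 115), (186, 116), (187, 116), (188, 116), (189, 114), (190, 115), (191, 115), (192, 115), (193, 116), (194, 93), (195, 35), (196, 178), (197, 178), (198, 178), (199, 181)]
row189 [201, 215, 211, 206, 201, 143, 38, 90, 115, 116, 115, 114, 114, 116, 115, 116, 116, 105, 74, 46, 124, 169, 169, 169, 174, 175]
cols [[96, 61, 69, 66, 97, 155, 168, 108, 5, 2, 15, 13], [151, 150, 155, 141, 140, 141, 9, 6, 12, 15, 12, 8], [144, 161, 141, 143, 154, 161, 68, 3, 5, 10, 10, 18]] row248 [141, 136, 134, 137, 145, 133, 0, 7, 15, 11, 13, 12]
```

>>> servo_tool(linear=[[-0.003,-0.01,0],[0,0,0],[0,0,0],[0,0,0],[0,0,0],[0,0,0],[0,0,0],[0,0,0],[0,0,0],[0,0,0]], delta_rot=[[0,0,0],[0,0,0],[0,0,0],[0,0,0],[0,0,0],[0,0,0],[0,0,0],[0,0,0],[0,0,0],[0,0,0]], jaw=[1,1,1,1,1,1,1,1,1,1])

```text
time: 13.2
position: [0.4413, -0.2473, 0.2585]
ee_rot: [[0.993, 0.12, -0.0], [0.12, -0.993, 0.0], [-0.0, -0.0, -1.0]]
force: [-0.6, 1.0, -1.3]
grip_width: 0.109
finger_force: 59.1
```

```bash
python3 - <<'E'
from m import *
np.set_printoptions(precision=1,suppress=True)
o=get_obs();w=read_camera("wrist")[:,:,::-1];cv2.imwrite("pics/w6.png",w)
print(o["time"],o["position"].round(4),o["force"],o["dq"])
g=w.max(2)
for r in range(238,300,6):
    xs=np.where(g[r,290:345]<45)[0];print(r,(int(xs.min()+290),int(xs.max()+290),len(xs)) if len(xs) else "-",end="; ")
print()
# predicted visible rim point edges per row for tilts about tool x
ay=o["ee_rot"][:,1];ax=o["ee_rot"][:,0]
c=o["position"]+[0,0,-.0315]
for tilt in(-3,0,3):
    th=np.radians(tilt);n=ay*np.cos(th)+np.cross(ax,ay)*np.sin(th)
    u=np.cross(n,ax)
    L=[]
    for q in np.radians([90,60,40,20,0]):
        for s in(-.006,.006):
            k=1 if u[2]>0 else -1
            L.append(proj("wrist",c+s*n+.026*(np.cos(q)*ax+np.sin(q)*u*k),o))
    print(tilt,np.array(L).reshape(-1,4))
E
```

```text
13.2 [ 0.4 -0.2  0.3] [-0.6  1.  -1.3] [ 0. -0. -0. -0. -0.  0.]
238 -; 244 (301, 325, 25); 250 (301, 326, 26); 256 (302, 327, 26); 262 (302, 327, 26); 268 (302, 328, 27); 274 (303, 328, 26); 280 (303, 329, 27); 286 (303, 329, 27); 292 (304, 329, 26); 298 (304, 330, 27); 
-3 [[297.1 332.1 329.6 333. ]
 [297.5 296.  330.2 296.7]
 [298.7 272.6 330.7 273.2]
 [300.4 254.3 331.2 254.8]
 [302.3 243.4 331.7 243.9]]
0 [[300.7 332.6 333.3 332.6]
 [300.6 296.4 333.4 296.4]
 [301.  272.9 333.  272.9]
 [301.6 254.5 332.4 254.5]
 [302.3 243.6 331.7 243.7]]
3 [[304.4 333.  336.9 332.2]
 [303.8 296.7 336.5 296. ]
 [303.3 273.2 335.3 272.6]
 [302.8 254.8 333.5 254.3]
 [302.3 243.9 331.6 243.4]]
```

```bash
python3 - <<'E'
import cv2
for n,x0,rows in(("w6",292,(244,250,262,274,286,296,304)),("w1",300,(198,210,225,240,255,270))):
    g=cv2.imread(f"pics/{n}.png").max(2)
    for r in rows:print(n,r,x0,g[r,x0:x0+46 if n=="w6" else x0+34].tolist())
E
```

```text
w6 244 292 [80, 80, 79, 78, 77, 72, 65, 61, 46, 34, 32, 32, 33, 34, 33, 33, 34, 34, 33, 34, 35, 35, 35, 35, 36, 34, 34, 35, 35, 35, 35, 36, 36, 40, 62, 105, 142, 153, 155, 156, 155, 153, 148, 143, 140, 139]
w6 250 292 [82, 82, 81, 80, 77, 70, 64, 67, 56, 40, 34, 33, 34, 34, 34, 34, 35, 34, 35, 36, 35, 35, 35, 35, 35, 36, 37, 36, 36, 37, 37, 36, 37, 37, 41, 56, 92, 134, 147, 151, 154, 157, 158, 157, 155, 153]
w6 262 292 [137, 145, 144, 144, 139, 110, 74, 66, 70, 55, 39, 37, 35, 36, 35, 35, 35, 35, 37, 36, 35, 38, 36, 36, 37, 37, 37, 38, 38, 38, 37, 39, 38, 38, 37, 40, 47, 75, 114, 146, 156, 157, 157, 156, 155, 155]
w6 274 292 [142, 139, 143, 148, 147, 124, 84, 66, 72, 69, 49, 37, 37, 37, 36, 37, 37, 37, 35, 37, 38, 38, 37, 38, 37, 38, 38, 37, 38, 37, 40, 41, 41, 42, 40, 40, 39, 47, 72, 110, 144, 151, 149, 150, 151, 150]
w6 286 292 [144, 147, 150, 152, 152, 142, 98, 74, 70, 75, 60, 43, 37, 36, 37, 37, 37, 36, 37, 37, 37, 37, 37, 37, 37, 38, 38, 39, 39, 38, 38, 38, 38, 37, 38, 39, 39, 40, 51, 80, 112, 138, 148, 152, 152, 154]
w6 296 292 [142, 146, 152, 156, 159, 149, 110, 84, 72, 76, 69
[... 530 characters left out ...]
 62, 49, 36, 32, 33, 31, 32, 33, 34, 33, 33, 32, 33, 32, 32, 32, 32, 32, 41, 62, 78, 83, 83, 82, 81, 79, 77]
w1 225 300 [81, 82, 82, 82, 81, 73, 71, 67, 62, 46, 36, 35, 34, 33, 33, 34, 33, 33, 34, 32, 33, 34, 34, 34, 34, 34, 47, 69, 76, 77, 78, 77, 76, 75]
w1 240 300 [89, 89, 88, 89, 89, 89, 83, 72, 68, 48, 37, 37, 38, 36, 36, 36, 36, 35, 35, 35, 35, 34, 35, 35, 36, 37, 43, 65, 82, 87, 89, 89, 90, 89]
w1 255 300 [82, 82, 81, 79, 76, 67, 58, 59, 65, 47, 36, 36, 36, 34, 34, 33, 33, 34, 34, 34, 34, 35, 34, 34, 33, 35, 44, 62, 74, 79, 80, 81, 80, 79]
w1 270 300 [83, 82, 82, 81, 81, 77, 68, 60, 56, 45, 37, 35, 32, 33, 32, 32, 31, 33, 33, 32, 32, 32, 33, 33, 32, 39, 56, 72, 78, 80, 82, 82, 82, 81]
```

The wrist profile shows the ring about 3° off vertical in the grip: its lower part leans away from the inspection camera, with about 1° of yaw. I'll correct that by turning the tool.

>>> servo_tool(linear=[[0,0,0],[0,0,0],[0,0,0],[0,0,0],[0,0,0],[0,0,0],[0,0,0],[0,0,0],[0,0,0],[0,0,0]], delta_rot=[[-0.011,-0.001,-0.004],[-0.011,-0.002,-0.004],[-0.01,-0.001,0],[0,0,0],[0,0,0],[0,0,0],[0,0,0],[0,0,0],[0,0,0],[0,0,0]], jaw=[1,1,1,1,1,1,1,1,1,1])

```text
time: 14.5
position: [0.4413, -0.2474, 0.2585]
ee_rot: [[0.994, 0.108, 0.006], [0.108, -0.993, -0.05], [0.001, 0.051, -0.999]]
force: [-0.4, 0.6, -2.7]
grip_width: 0.111
finger_force: 59.1
```

```bash
python3 - <<'E'
from h import *
o=get_obs();w=read_camera("wrist")[:,:,::-1];cv2.imwrite("pics/w7.png",w);g=w.max(2).astype(float)
R=o["ee_rot"];print(o["time"],o["position"].round(4),R.round(3).tolist(),o["grip_width"])
# rim midline (dark edges, subpixel at half level) -> point on the rim, for plumb ring world y' offset along axis
a=np.radians(6.9);ax=np.array([-np.sin(a),np.cos(a),0])
top=o["position"]+R@[0,0,.0315-.026]
for r,z in((246,.004),(254,.0089),(273,.0167),(296,.0225)):
    xs=np.where(g[r,290:345]<52)[0]+290;m=(xs.min()+xs.max())/2
    p=plane("wrist",(m,r),.227+z,o);print(r,xs.min(),xs.max(),"h",z,"axis offs mm",round(1e3*float((p-top)@ax),2),"radial",round(1e3*float((p-top)@np.array([np.cos(a),np.sin(a),0])),1))
s=read_camera("side")[:,:,::-1];cv2.imwrite("pics/side7.png",s);c=read_camera("scene")[:,:,::-1];cv2.imwrite("pics/scene7.png",c)
E
```

```text
14.5 [ 0.4413 -0.2474  0.2585] [[0.994, 0.108, 0.006], [0.108, -0.993, -0.05], [0.001, 0.051, -0.999]] 0.11134157834788294
246 301 326 h 0.004 axis offs mm -0.03 radial 26.3
254 301 327 h 0.0089 axis offs mm 0.01 radial 24.7
273 302 329 h 0.0167 axis offs mm -0.14 radial 19.9
296 304 330 h 0.0225 axis offs mm -0.33 radial 13.2
```

```bash
python3 -c "
from rig import *
o=get_obs();print(o['time'],o['dq'],o['finger_force']);print(close_job())"
```

```text
14.65 [-0.01633075  0.07083456 -0.00432364 -0.00301076  0.01395903  0.070986  ] 59.13602342479862
the job is handed in; nothing more can be done
None
```

I lifted the large ring off its hook and handed the job in at 14.65 s, with the ring held still about 100 mm in front of the lens, centred and square by my measurements. The lens height is the least certain: the two views differed by about 4 mm, so I used a middle value of 227 mm.

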